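# Open the narrow dust-extraction outlet to its marked stop

## Robot

A 6-joint arm with a two-finger parallel gripper is mounted at the origin on the work surface. World frame = base frame: x ahead of the robot, y to its left, z up, the work surface at z = 0. Lengths are in m, angles in rad, forces in N, time in s.
With the tool pointing down it reaches from about 0.375 to 0.975 m from the base axis. Payload 3.8 kg.
Tool frame: the origin (TCP) lies on the centre line of the jaws, within the pads' length; the fingertips stand 25 mm ahead of it and the grasp point (between the pads) lies 6 mm ahead of it; y points along the fingers, z is the direction in which the jaws open and shut, and the axes are right-handed (so a half turn about y gives the same grasp; the last joint's range is limited). The gripper opens to 85 mm and grips with 20 to 120 N. Pads are 22 mm wide; open, the fingers measure 114 mm over their backs; the gripper's body (76 mm by 85 mm) begins 54 mm behind the grasp point. The pads swing forward as they close: fully open they stand 13 mm farther back than shut.
Start: joints at [1.273, 0.264, 1.604, -0, 1.274, -0.037], TCP at [0.174, 0.652, 0.256] pointing down, gripper open.
Joint ranges: [-2.63, 2.63], [-0.94, 2.18], [0.31, 2.57], [-1.31, 4.45], [0, 2.66], [-2.55, 2.55]. Speed limits (rad/s): [2.57, 2.57, 3.14, 3.14, 3.14, 3.14].

## Interface

Orientations are given as a rotation vector (axis times angle).
In Python, from workcell import bot gives the robot as it stands.
- The arm moves only by the shell command python3 -m jog 'ROWS' [FORCE]. ROWS is JSON, a list of rows, each a list of 5 numbers: the shift along the world's x, y, z in mm, then the turn about the world's z in degrees, then the finger opening in mm, from 0 to 85.4. A call has exactly 10 rows; each row is the pose to reach, as a shift and turn from the pose commanded when the call began; what a row does not reach only later rows make up. A row lasts 1/8 s, in which the tool goes at most 62.5 mm and 10.7 degrees, less where a joint would pass 70% of its speed; a pose out of reach is approached as far as the arm can. A call with a gripper value outside its range is refused whole. The fingers move at their own pace and stop on an object; FORCE is the grip in N (left out, the last holds). Time passes only in rows, so rows that repeat a pose let the fingers close, or fill a call up. It gives the time, the measured TCP pose, the force and the opening at its end, in the units of the state.
- bot.read_state(): the state, without advancing time (a new reading comes with each control period).
- bot.read_camera(name): name is "scene" or "top"; returns a dict with "pixels" (400x640x3 uint8, red, green, blue), "fx", "fy", "cx", "cy" (pixels), "R" (3x3) and "t" (3): a world point X has camera coordinates R X + t. Camera axes: x right, y down, z forward; pixel columns grow to the right and rows downward; lengths in m; the calibration is good to about 2 mm. A picture is of the moment at which its call begins. There is no depth.
- bot.finish_job(): hands the job in, once; it reports no verdict.
The state is a dict: "time": time; "q": joint angles; "joint_vel": joint speeds; "joint_torque": joint torques, N m; "tool_pos": TCP position; "tcp_rot": TCP orientation; "wrist_force": force on the tool from outside, world axes, zero at the start; "torque": the same for the moment, N m; "width": opening from 0.0 (shut) to 1.0 (fully open).
Only numpy, scipy, OpenCV 4.12 (cv2) and the standard library are available. Lean on these libraries where they do the work, as an engineer would, in place of code of your own. Each camera call takes 0.05 s, during which the arm holds its last target.

## Task

Sanding is about to start: open the narrow dust outlet on the square base by turning its black collar until the collar's grip lug points straight at the upright index plate and rests clicked in there. Do not turn the collar of the wide outlet on the round base, leave the bench's other things standing where they are, and let go of the collar when it is set.

Things in the scene. Friction and masses are not known exactly. Their poses are not given: they have to be found in the camera images.
- outlet: The narrow dust outlet, fixed to the bench: a grey square base 200 x 200 mm, 40 mm high, with an aluminium open tube (barrel) 60 mm across rising from its middle to 91 mm above the bench, and a black collar around the tube. Origin: centre of the base's underside, on the collar's axis; z up. The upright index plate stands in its +x direction.
- outlet_axis (a point): point on the collar's vertical axis, at the middle of the narrow tube's mouth, 90 mm above the bench
- index (a point): top middle of the upright index plate (marks the stop) on the square base: brass, 20 mm wide, 6 mm thick, 92 mm out from the collar's axis, top 74 mm above the bench. Three flat brass studs 8 mm across on the base mark the other clicks: two lie clockwise of the plate (seen from above), one lies counter-clockwise.
- lug (a point): top of the narrow outlet's grip lug, at the middle of its free length. The lug is a black radial fin of the collar, 14 mm thick, reaching from 45 to 78 mm out from the axis (this point 64 mm out), 52 to 98 mm above the bench, with a thin metal line along its top. The rest of the collar is a ring of 90 mm outside diameter, 44 to 72 mm above the bench. Grip the lug across its 14 mm, from above, and lead it around the axis.
- collar (a joint): angle (rad) of the narrow outlet's collar about the vertical axis, growing counter-clockwise seen from above; range -0.1 to 1.9. It clicks, with a springy pull, into 0, 0.6, 1.2 and 1.8. At 1.2 the lug points at the index plate. It starts in the click at 0 or 0.6, and must be turned counter-clockwise. Peak resistance about 4 N at the lug; released, it settles into the nearest click.
- wide_outlet: The wide outlet, fixed to the bench, to be left alone: a grey round base 200 mm across, 40 mm high, aluminium open tube 92 mm across to 91 mm above the bench. Origin: centre of the underside. It has no index plate or studs.
- wide_lug (a point): top of the wide outlet's grip lug (14 mm thick, 60 to 92 mm out from its axis, 52 to 98 mm above the bench; this point 77 mm out). Its collar turns stiffly without clicks and must not be turned.
- sanding_block: loose bystander: wooden sanding block 60 x 110 x 35 mm, origin at the centre of its underside
- hammer: loose bystander: hammer lying on the bench
- glue: loose bystander: yellow bottle 64 mm across, 170 mm tall, origin at the centre of its underside
- can: loose bystander: red can 66 mm across, 160 mm tall, origin at the centre of its underside

How it is judged:
By the outcome, as a careful person would: the job done as asked, in the order asked, and still so for the second after the job is handed in, with the robot touching nothing.
It also fails if it takes over 37 s, if anything falls off the work surface, if the arm or the gripper's body presses on something with over 40 N, if the wrist force passes 120 N, or if a joint passes its speed limit or range.

## Working session

There is one attempt and no reset: what is moved stays moved. The work goes in short steps, Python scripts to look and compute and a shell command to move; the robot and the scene stay as the last step left them, time stands still between calls to the robot, and variables do not carry over. Pictures are saved under pics/ and viewed, and the job is handed in when it is done.

```bash
mkdir -p pics
python3 - <<'E'
from workcell import bot
import cv2,pickle
s=bot.read_state();print(s)
for n in("scene","top"):
    c=bot.read_camera(n);pickle.dump(c,open(n+".pkl","wb"))
    cv2.imwrite(f"pics/{n}0.png",c["pixels"][:,:,::-1])
    print(n,c["fx"],c["cx"],c["cy"],c["R"],c["t"])
E
```

```text
{'time': 0.0, 'q': array([ 1.27313317e+00,  2.64748036e-01,  1.60539181e+00,  4.45887395e-06,
        1.27374244e+00, -3.69084701e-02]), 'joint_vel': array([-1.77578555e-04,  2.66538372e-05, -7.60359237e-04,  1.27572999e-03,
       -9.49837521e-05, -9.42775688e-04]), 'joint_torque': array([ 2.26099573e-04, -5.15100288e+01, -3.67320478e+01, -4.97471956e-05,
        1.24716581e-02,  6.53225015e-05]), 'tool_pos': array([0.17382289, 0.65151323, 0.25495583]), 'tcp_rot': array([-1.56334631,  0.20505926, -0.20445221]), 'wrist_force': array([ 0.35501933, -0.7217194 , -0.18282901]), 'torque': array([ 0.02312103,  0.01316616, -0.01249778]), 'width': 1.0018424459472568}
scene 396.01988615514824 317.73163499190747 199.9702902605223 [[ 0.34818741  0.93742337  0.00171703]
 [ 0.80689089 -0.29877033 -0.50957176]
 [-0.47717148  0.17881193 -0.86042645]] [-0.19923042 -0.44972126  1.82884388]
top 492.4470880496091 320.58747396698783 198.95412801121057 [[ 0.00177921 -0.99998441  0.00529273]
 [-0.98561987 -0.00264791 -0.16895699]
 [ 0.16896837 -0.00491601 -0.98560921]] [-0.00444212  0.60145716  1.41627933]
```

View pics/scene0.png

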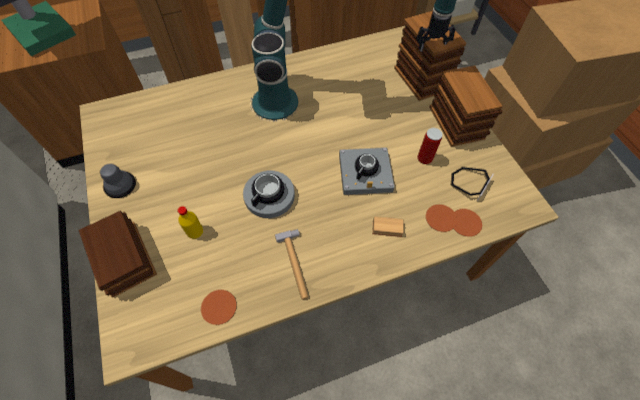

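View pics/top0.png

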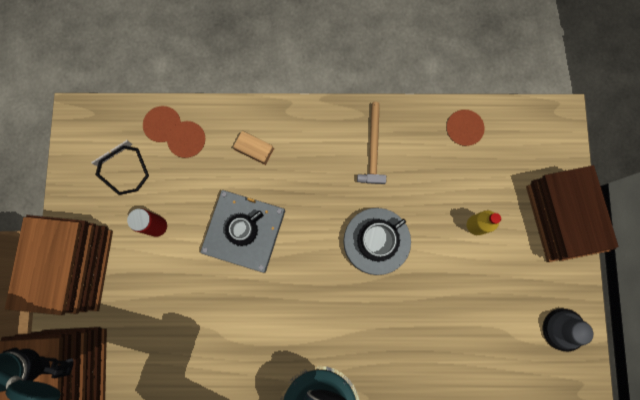

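The square outlet is near (241,230) in top and (367,165) in scene. The arm is over the stack at the left. I'll enlarge both views.

Run:
```python
import cv2,pickle
for n,(x,y,w,h) in dict(top=(190,180,110,100),scene=(330,130,80,75)).items():
    p=pickle.load(open(n+".pkl","rb"))["pixels"][y:y+h,x:x+w,::-1]
    k=600//h if n=="top" else 8
    im=cv2.resize(p,None,fx=k,fy=k,interpolation=cv2.INTER_CUBIC)
    for i in range(0,w,10):
        cv2.putText(im,str(x+i),(i*k,10),0,.35,(0,0,255)); cv2.line(im,(i*k,0),(i*k,im.shape[0]),(0,0,255) ,1) if i%20==0 else 0
    for j in range(0,h,10):
        cv2.putText(im,str(y+j),(0,j*k+4),0,.35,(0,0,255)); cv2.line(im,(0,j*k),(im.shape[1],j*k),(0,0,255),1) if j%20==0 else 0
    cv2.imwrite(f"pics/{n}crop.png",im);print(k)
```

```text
6
8
```

View pics/topcrop.png

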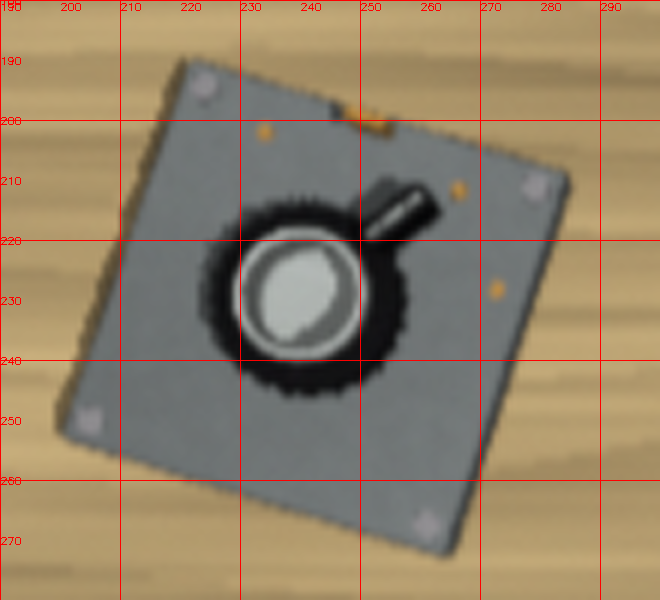

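View pics/scenecrop.png

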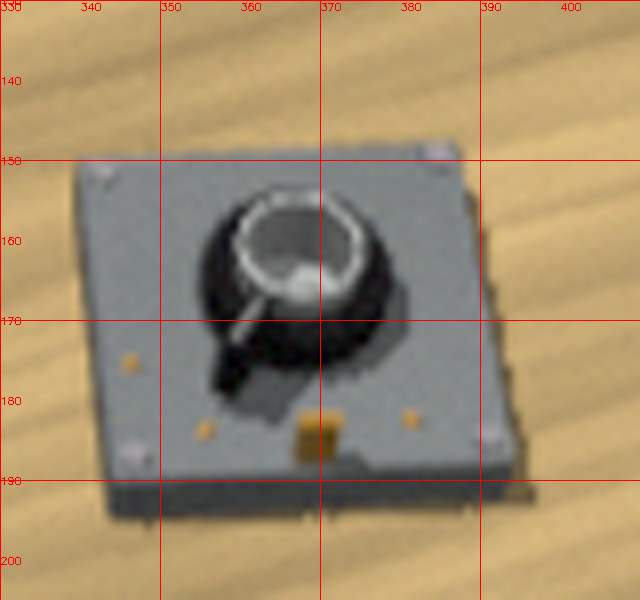

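Top: mouth (239.6,228.4), lug line middle (255.9,215.3), index top (250.9,199.6). Scene: mouth (367.1,160.2), lug line (360.7,169.6), index top (369.6,181.7). The lug starts pointing at the second clockwise mark, so it needs about +0.6 rad.

```bash
cat > h.py <<'E'
import numpy as np,pickle,cv2
C={n:pickle.load(open(n+".pkl","rb")) for n in("top","scene")}
def K(c): return np.array([[c["fx"],0,c["cx"]],[0,c["fy"],c["cy"]],[0,0,1]])
def tri(a,b):
    P=[K(C[n])@np.c_[C[n]["R"],C[n]["t"]] for n in("top","scene")]
    X=cv2.triangulatePoints(P[0],P[1],np.array(a,float).reshape(2,1),np.array(b,float).reshape(2,1))[:,0]
    return X[:3]/X[3]
def ray(n,uv,z):
    c=C[n];d=c["R"].T@np.linalg.inv(K(c))@np.array([*uv,1]);o=-c["R"].T@c["t"];return o+d*(z-o[2])/d[2]
def proj(n,X):
    p=K(C[n])@(C[n]["R"]@np.array(X)+C[n]["t"]);return p[:2]/p[2]
E
python3 - <<'E'
from h import *
np.set_printoptions(precision=4,suppress=True)
from scipy.spatial.transform import Rotation as R
d=dict(mouth=((239.6,228.4),(367.1,160.2),.09),lug=((255.9,215.3),(360.7,169.6),.098),idx=((250.9,199.6),(369.6,181.7),.074))
r={}
for k,(a,b,z) in d.items():
    X=tri(a,b);r[k]=X;print(k,X,ray("top",a,z),ray("scene",b,z))
m=(ray("top",d['mouth'][0],.09)+ray("scene",d['mouth'][1],.09))/2
for k in("lug","idx"):
    q=(ray("top",d[k][0],d[k][2])+ray("scene",d[k][1],d[k][2]))/2-m
    print(k,np.hypot(*q[:2]),np.degrees(np.arctan2(q[1],q[0])))
# base corners top from top image
for uv in((220.2,189.3),(284.3,208.9),(264.5,272.1),(199.5,252)): print(ray("top",uv,.04))
for uv in((233.6,201.5),(265.9,211.3),(272.4,227.8)):
    q=ray("top",uv,.041);print('stud',q,np.degrees(np.arctan2(*(q-m)[1::-1])))
for n,uv in dict(glue=(495,218),can=(138,217)).items(): print(n,ray("top",uv,.16))
M=R.from_rotvec([-1.56334631,0.20505926,-0.20445221]).as_matrix();print(M)
E
```

```text
mouth [0.5083 0.229  0.0929] [0.5085 0.2292 0.09  ] [0.5065 0.2305 0.09  ]
lug [0.5454 0.1831 0.1012] [0.5454 0.1824 0.098 ] [0.5438 0.1861 0.098 ]
idx [0.5948 0.2015 0.0778] [0.5951 0.2012 0.074 ] [0.5929 0.2044 0.074 ]
lug 0.05881504358540666 -50.85374751444858
idx 0.09063481359627207 -17.375359874152796
[0.6321 0.299  0.04  ]
[0.5729 0.1053 0.04  ]
[0.3857 0.1606 0.04  ]
[0.4439 0.3531 0.04  ]
stud [0.5948 0.2574 0.041 ] 17.52167204099043
stud [0.5654 0.1601 0.041 ] -50.32207633893785
stud [0.5159 0.1398 0.041 ] -84.66125425270467
glue [ 0.5311 -0.481   0.16  ]
can [0.5314 0.4964 0.16  ]
[[ 0.9662 -0.0007  0.2578]
 [-0.2578 -0.0022  0.9662]
 [-0.0001 -1.     -0.0023]]
```

Axis is (0.508, 0.2295), the index direction is −17.2° and the lug is at −51.5°. The start click is therefore 0.6. I'll go above the lug with a −36.6° turn and the fingers partly closed.

```bash
python3 -m jog '[[20,-25,0,-2,60],[60,-76,0,-6,50],[110,-139,0,-11,50],[160,-202,0,-16,50],[210,-265,0,-21,50],[260,-328,0,-26,50],[310,-391,0,-31,50],[350,-442,0,-35,50],[375,-473,0,-36.6,50],[375,-473,0,-36.6,50]]' 30
python3 -m jog '[[0,0,-20,0,50],[0,0,-40,0,50],[0,0,-60,0,50],[0,0,-80,0,50],[0,0,-90,0,50],[0,0,-90,0,50],[0,0,-90,0,50],[0,0,-90,0,50],[0,0,-90,0,50],[0,0,-90,0,50]]'
python3 - <<'E'
from workcell import bot
import cv2
from h import *
s=bot.read_state();print(s["tool_pos"],s["tcp_rot"],s["wrist_force"])
for n,(x,y,w,h) in dict(top=(180,150,130,120),scene=(320,90,120,110)).items():
    c=bot.read_camera(n); cv2.imwrite(f"pics/{n}1.png",cv2.resize(c["pixels"][y:y+h,x:x+w,::-1],None,fx=5,fy=5,interpolation=2))
E
```

```text
time: 1.35
tool_pos: [0.5441, 0.1845, 0.256]
tcp_rot: [-1.454, 0.703, -0.702]
wrist_force: [0.4, 0.3, 1.1]
width: 0.583
time: 2.6
tool_pos: [0.5436, 0.1863, 0.1667]
tcp_rot: [-1.454, 0.702, -0.703]
wrist_force: [0.4, -0.1, -0.6]
width: 0.581
[0.5436243  0.18626795 0.166661  ] [-1.45382853  0.70179329 -0.70264274] [ 0.3672547  -0.09257253 -0.58103314]
```

View pics/top1.png

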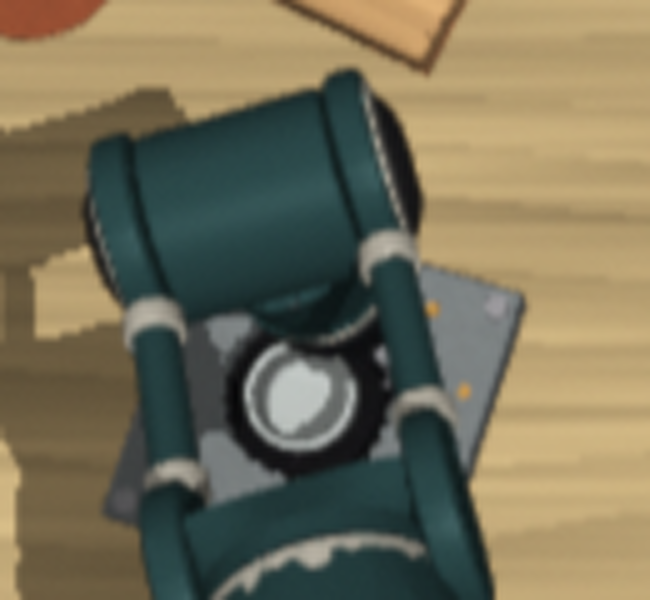

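View pics/scene1.png

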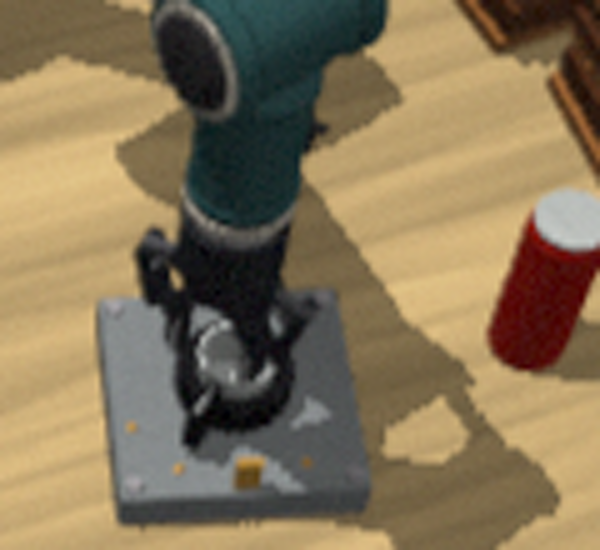

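Run:
```python
from scipy.spatial.transform import Rotation as R
import numpy as np
M=R.from_rotvec([-1.45382853,0.70179329,-0.70264274]).as_matrix();print(np.degrees(np.arctan2(M[1,2],M[0,2])),M[2])
```

```text
38.44858788712592 [ 2.83973654e-04 -9.99999766e-01  6.21603064e-04]
```

The top view hides the lug under the arm. The scene view shows the open fingers above it, with the lug at crop (200,410) untouched. The tool stopped about 9 mm short, so I'll correct by (+5,−7.5), go down and check before closing.

```bash
python3 -m jog '[[5,-7.5,0,0,50],[5,-7.5,0,0,50],[5,-7.5,-15,0,50],[5,-7.5,-30,0,50],[5,-7.5,-45,0,50],[5,-7.5,-60,0,50],[5,-7.5,-70,0,50],[5,-7.5,-78,0,50],[5,-7.5,-78,0,50],[5,-7.5,-78,0,50]]'
python3 - <<'E'
from workcell import bot
import cv2
s=bot.read_state();print(s["tool_pos"],s["wrist_force"])
for n,(x,y,w,h) in dict(scene=(330,110,80,80)).items():
    c=bot.read_camera(n); cv2.imwrite(f"pics/{n}2.png",cv2.resize(c["pixels"][y:y+h,x:x+w,::-1],None,fx=7,fy=7,interpolation=2))
E
```

```text
time: 3.95
tool_pos: [0.5488, 0.1789, 0.0888]
tcp_rot: [-1.454, 0.702, -0.703]
wrist_force: [0.9, 0.4, 0.3]
width: 0.584
[0.54884238 0.17892165 0.08878075] [0.86473908 0.43652552 0.33408881]
```

View pics/scene2.png

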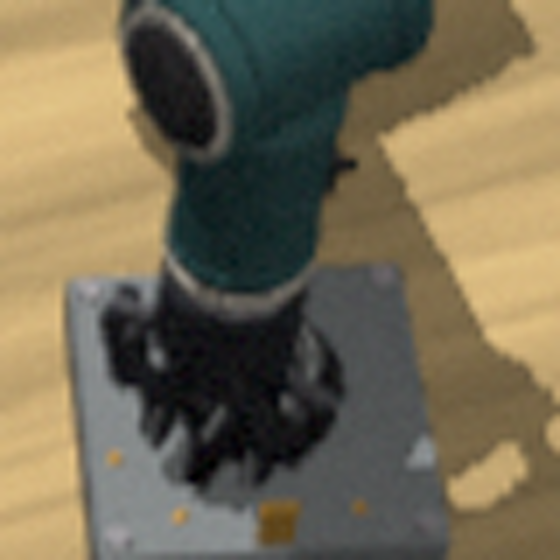

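The fingers stand either side of the lug, around crop (175,450) and (240,470), with no contact. I'll close on it.

```bash
python3 -m jog '[[0,0,0,0,10],[0,0,0,0,10],[0,0,0,0,10],[0,0,0,0,10],[0,0,0,0,10],[0,0,0,0,10],[0,0,0,0,10],[0,0,0,0,10],[0,0,0,0,10],[0,0,0,0,10]]' 40
python3 - <<'E'
import numpy as np
# arc moves from commanded start about axis
a=np.array([508,229.5]);p=np.array([548.8,178.9])
v=p-a;print(np.hypot(*v),np.degrees(np.arctan2(v[1],v[0])))
for t in (4,8,12,16,20,24,28,32,34.4,36):
    c,s=np.cos(np.radians(t)),np.sin(np.radians(t))
    print(t,np.round(np.array([[c,-s],[s,c]])@v-v,1))
E
```

```text
time: 5.25
tool_pos: [0.5488, 0.1789, 0.0888]
tcp_rot: [-1.454, 0.702, -0.703]
wrist_force: [-0.0, -0.4, 5.1]
width: 0.158
64.99999999999997 -51.119930343647646
4 [3.4 3. ]
8 [6.6 6.2]
12 [9.6 9.6]
16 [12.4 13.2]
20 [14.8 17. ]
24 [17.1 21. ]
28 [19.  25.1]
32 [20.6 29.3]
34.4 [21.5 31.9]
36 [21.9 33.6]
```

Held at 13.5 mm, which matches the 14 mm lug. I'll lead it round the arc by 34.4°.

```bash
python3 -m jog '[[3.4,3.0,0,4,10],[6.6,6.2,0,8,10],[9.6,9.6,0,12,10],[12.4,13.2,0,16,10],[14.8,17.0,0,20,10],[17.1,21.0,0,24,10],[19.0,25.1,0,28,10],[20.6,29.3,0,32,10],[21.5,31.9,0,34.4,10],[21.5,31.9,0,34.4,10]]'
python3 - <<'E'
from workcell import bot
import cv2,numpy as np
from scipy.spatial.transform import Rotation as R
s=bot.read_state();M=R.from_rotvec(s["tcp_rot"]).as_matrix();v=s["tool_pos"][:2]-[.508,.2295]
print(s["tool_pos"],s["wrist_force"],s["torque"],np.degrees(np.arctan2(M[1,2],M[0,2])),np.degrees(np.arctan2(v[1],v[0])),s["width"])
c=bot.read_camera("scene"); cv2.imwrite("pics/scene3.png",cv2.resize(c["pixels"][110:190,330:410,::-1],None,fx=7,fy=7,interpolation=2))
E
```

```text
time: 6.5
tool_pos: [0.5705, 0.2107, 0.0888]
tcp_rot: [-1.558, 0.234, -0.235]
wrist_force: [0.6, -0.6, 6.0]
width: 0.159
[0.57046353 0.21073828 0.08876563] [ 0.58544514 -0.64725643  6.02650637] [-0.08804873  0.06498938  0.05460612] 72.89074615069052 -16.71831311495325 0.15905169468186048
```

View pics/scene3.png

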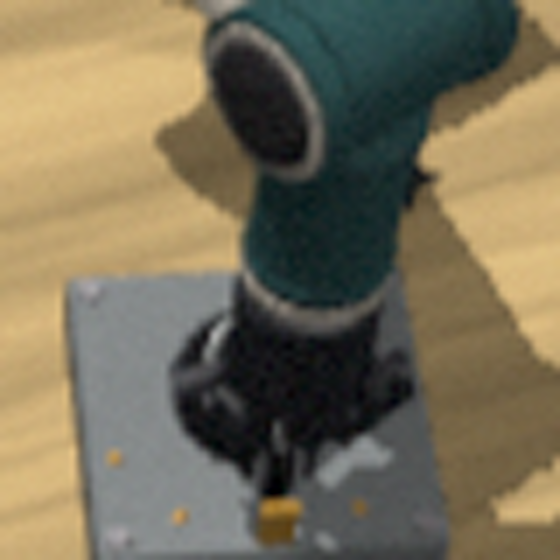

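The lug is now in line with the brass plate (crop 280,520), and the forces are near zero, so it sits in the click. I'll open, lift and back off.

```bash
python3 -m jog '[[0,0,0,0,40],[0,0,0,0,40],[0,0,0,0,40],[0,0,0,0,40],[0,0,0,0,40],[0,0,0,0,40],[0,0,10,0,40],[0,0,30,0,40],[0,0,60,0,40],[0,0,90,0,40]]'
python3 -m jog '[[0,0,40,0,40],[0,0,80,0,40],[-15,20,80,0,40],[-40,60,80,0,40],[-65,100,80,0,40],[-90,140,80,0,40],[-115,180,80,0,40],[-130,210,80,0,40],[-130,210,80,0,40],[-130,210,80,0,40]]'
python3 - <<'E'
from workcell import bot
import cv2
s=bot.read_state();print(s["tool_pos"],s["wrist_force"])
import pickle
for n,(x,y,w,h) in dict(top=(190,180,110,100),scene=(330,130,80,75)).items():
    c=bot.read_camera(n);pickle.dump(c,open(n+"9.pkl","wb"))
    cv2.imwrite(f"pics/{n}4.png",c["pixels"][:,:,::-1])
    cv2.imwrite(f"pics/{n}4c.png",cv2.resize(c["pixels"][y:y+h,x:x+w,::-1],None,fx=6,fy=6,interpolation=2))
E
```

```text
time: 7.8
tool_pos: [0.5703, 0.2108, 0.1809]
tcp_rot: [-1.557, 0.234, -0.236]
wrist_force: [1.3, 0.5, 1.4]
width: 0.473
time: 9.05
tool_pos: [0.4402, 0.4205, 0.2595]
tcp_rot: [-1.557, 0.233, -0.236]
wrist_force: [0.3, -0.4, -0.0]
width: 0.466
[0.4402354  0.42046046 0.25946457] [ 0.30313372 -0.35002457 -0.0472641 ]
```

View pics/top4.png

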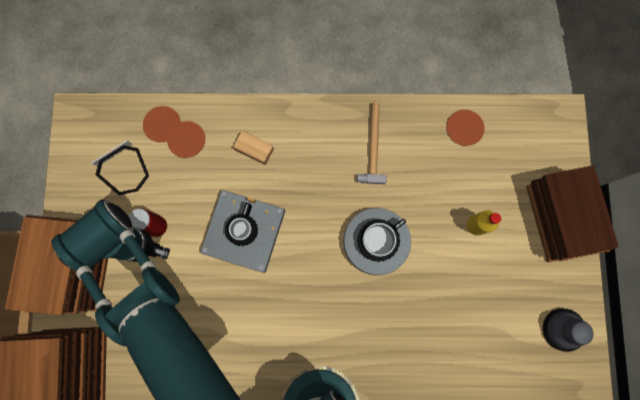

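View pics/top4c.png

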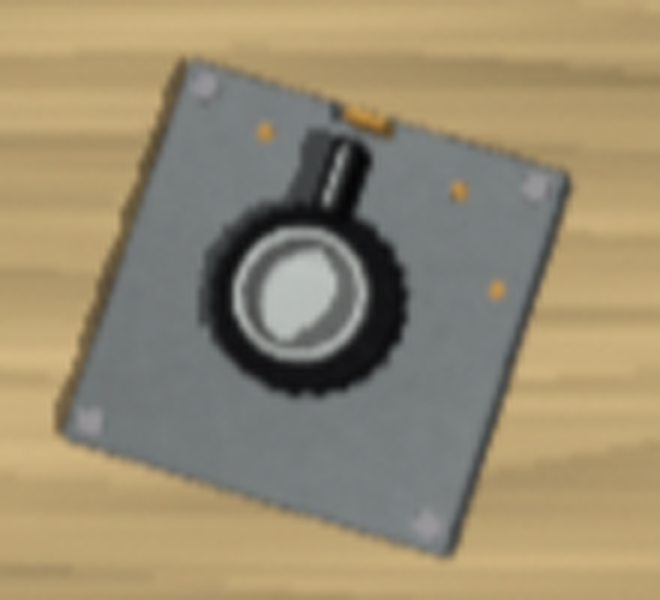

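View pics/scene4.png

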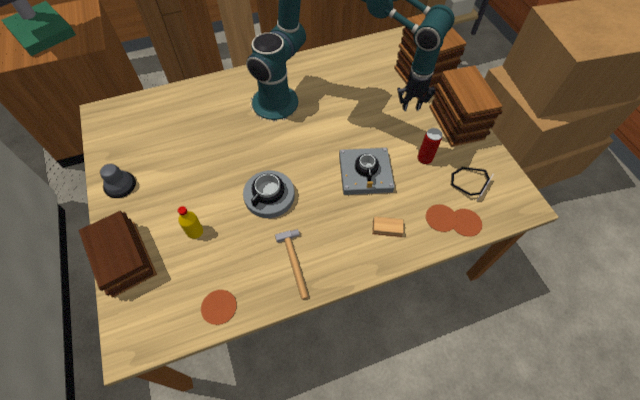

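View pics/scene4c.png

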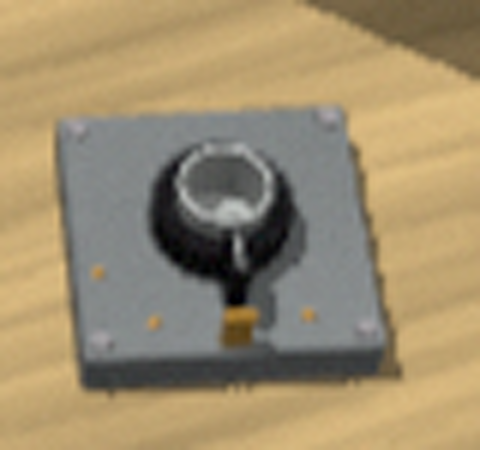

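The lug line (top crop, middle 337,178) points at the plate and everything else stands as before. I'll check the angle with numbers, then hand in.

Run:
```python
from h import *
m=np.array([.508,.2295])
for t in (0.6,1.2,1.8):
    a=np.radians(-17.2)+t-1.2
    print(t,proj("top",[*(m+.064*np.array([np.cos(a),np.sin(a)])),.098]),proj("scene",[*(m+.064*np.array([np.cos(a),np.sin(a)])),.098]))
a=(ray("top",(245.75,209.25),.098)+ray("scene",(330+238/6-.4,130+250/6-.4),.098))/2
print(a,np.degrees(np.arctan2(a[1]-m[1],a[0]-m[0])))
```

```text
0.6 [256.97830428 214.49075739] [359.49769093 170.89281865]
1.2 [246.28216207 207.09472096] [369.24678805 172.87842128]
1.8 [233.10490744 207.05836484] [378.27262992 170.05108982]
[0.56260584 0.21282017 0.098     ] -16.98574873702057
```

The measured lug bearing is −17.0°, against −17.2° for the plate, so I'm handing in.

```bash
python3 -c "
from workcell import bot
bot.finish_job();print(bot.read_state()['time'])"
```

```text
the job is handed in; nothing more can be done
the job is handed in; nothing more can be done
```

I gripped the narrow outlet's lug across its 14 mm and led it counter-clockwise by 34.4°, from the click at 0.6 to the one at 1.2. I then let go, lifted clear and handed the job in after about 9 s.

- **Lug direction:** after release, the two views put the lug at −17.0° and the index plate at −17.2°, so it sits in the click.
- **Rest of the bench:** by eye, the last pictures show the wide outlet's collar and the other things where they were. The robot was touching nothing.
- **Disagreements:** heights triangulated from the two views came out about 3 mm above the given ones. My first approach stopped about 9 mm short, and I corrected it before gripping.

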